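Index the rotary leak-test nest and swing the sealing arm over the connector

ROBOT

A 7-joint arm with a two-finger parallel gripper is mounted at the origin on the work surface; the furniture and walls round the work are solid. World frame = base frame: x ahead of the robot, y to its left, z up, the work surface at z = 0. Lengths are in m, angles in rad, forces in N, time in s.
With the tool pointing down it reaches from about 0.4 to 0.9 m from the base axis. Payload 5.5 kg.
Tool frame: the origin (TCP) lies midway between the tips of the shut fingers; the grasp point (between the pads) lies 19 mm behind it (manip.grip_depth is the distance from the TCP to the grasp point, in m); z points along the fingers, x is the direction in which the jaws open and shut, and the axes are right-handed (so a half turn about z gives the same grasp; the last joint's range is limited). The gripper opens to 92 mm and grips with 3 to 60 N. Pads are 19 mm wide; open, the fingers measure 130 mm over their backs; the gripper's body (75 mm by 190 mm) begins 47 mm behind the grasp point.
Start: joints at [1.471, 0.501, -0.427, 1.55, 0.221, 1.138, -0.21], TCP at [0.231, -0.608, 0.227] pointing down, gripper open.
Joint ranges: [-2.88, 2.88], [-0.31, 2.03], [-1.54, 1.56], [0.2, 2.42], [-1.41, 4.55], [0.19, 2.02], [-2.57, 2.57]. Speed limits (rad/s): [2.57, 2.57, 3.14, 3.14, 3.14, 3.14, 3.14].

INTERFACE

Orientations are given as a unit quaternion [x, y, z, w].
In Python, from bench import manip, effector, viewer gives the robot as it stands. Calls block until the motion is done:
- manip.move_pose(position, orientation): joint-space move of the TCP to a pose.
- manip.servo_line(position, ori=None, vel=0.15): straight line of the TCP; ori=None keeps the orientation; vel is the mean speed in m/s.
- manip.movej(angles): joint-space move.
- effector.open_jaws() and effector.close(f_grip=None): open the fingers fully, or close them until they stop; f_grip is the grip in N (None keeps the last).
- manip.sleep(seconds).
- manip.solve_ik(position, orientation): joint angles nearest the present ones, or None.
- viewer.get_image(name): name is "side" or "top" or "wrist"; returns the picture (480x640x3 uint8, red, green, blue); there is no depth.
- viewer.get_calibration(name): a dict with "vfov" (degrees; the focal length in pixels is half the picture's height over the tangent of half this angle, whatever the lens; pixels are square), "cx", "cy" (the principal point, pixels), "eye" and "attitude" of the camera in the world. Camera axes: x right, y down, z forward; pixel columns grow to the right and rows downward; lengths in m; the calibration is good to about 2 mm. The wrist camera is an equidistant fisheye: a pixel r from the principal point sees the ray r / f radians off the axis. A picture is of the moment at which its call begins: read the wrist's pose just before it. get_calibration takes no time and is no camera call; for the wrist camera it gives the pose at the moment of the call.
A pose or a line that the arm cannot do raises manip.PlanningError and nothing moves.
- manip.hand_in(): hands the job in, once; it reports no verdict.
Readings, each from a call of its own:
- manip.current_clock(): time.
- manip.current_q(): joint angles.
- manip.current_joint_velocities(): joint speeds.
- manip.current_tau(): joint torques, N m.
- manip.current_tool_pos(): TCP position.
- manip.current_tcp_rot(): TCP orientation.
- manip.current_force(): force on the tool from outside, world axes, zero at the start.
- manip.current_wrist_torque(): the same for the moment, N m.
- manip.current_finger_gap(): finger opening in m.
Only numpy, scipy, OpenCV 4.12 (cv2) and the standard library are available. Lean on these libraries where they do the work, as an engineer would, in place of code of your own. Each camera call takes 0.05 s, during which the arm holds its last target.

TASK

Turn the dial of the rotary test nest by pushing on its spokes with a fingertip until the grey tubular connector stands in line with the fixed index pointer, at the test station. Then push the swing arm round against its stop, so that its pad is above the connector. Only push: grasp nothing, do not touch the connector or the plugs in the dial, leave them seated in their nests, and leave the other things on the bench alone.

Things in the scene. Friction and masses are not known exactly. Their poses are not given: they have to be found in the camera images.
- nest_base: fixed base of the rotary test nest: dark metal plate 265 x 130 x 10 mm. Origin on the dial's turning axis at bench height; x axis points along the index pointer to the swing arm's post, z up. Plate spans x = -90 to +175, y = -65 to +65 mm. The index pointer is a low steel blade on it (top 22 mm above the bench), x = 76 to 125 mm, under the spokes. The post, 32 mm thick, stands at x = 148 mm
- dial: round plate 148 mm across, turning both ways without end stops or detents; stays where left (1.5 N at a spoke's end turns it). Origin on the axis at its underside, 34 mm above the bench; top at 46 mm. Spokes at 0, 90, 180, 270 degrees of its own frame; between them (45, 135...), 58 mm from the axis, four square nests 37 mm outside, 29 mm inside, tops 56 mm above the bench, one part in each
- spoke_0 (a point): centre of the ball (16 mm across) at the end of the spoke at the dial's 0 degrees, 122 mm from the dial's axis, 40 mm above the bench. The four spokes are alike: level round bars 10 mm thick, bare from the rim at 74 mm to the ball at 122 mm from the axis, centre line 40 mm above the bench
- connector: the grey tubular pipe connector to be tested, 25 mm across, 32 mm tall, ribbed and open at the top, standing loose in one of the four nests (which one varies). Origin at the centre of its underside, z up; its top is 78 mm above the bench
- station (a point): test station: the point on the index pointer's line (base x axis), 58 mm from the dial's axis and 46 mm above the bench, where the connector belongs; the pad of the closed swing arm is right above it
- swing_arm (a joint): angle of the swing arm about its vertical pivot, rad: 0 = closed, against its stop, pad above the station; positive = swung away clockwise seen from above, towards the base's +y side (starts at 0.85 to 1.25, limit 1.4). About 1 N of push 60 mm from the pivot moves it; it stays where it is left
- pivot (a point): point on the swing arm's pivot axis (base x = 148 mm), 90 mm above the bench, the mid height of the arm's bar. The hub round it is 38 mm across, and with its bolt head reaches 108 mm above the bench. A parts bin of the room, 75 mm high, stands on the robot's side of the open arm, 0.10 m from the pivot or farther
- pad (a point): point on the swing arm's centre line at its free end, 90 mm from the pivot, 90 mm above the bench. The arm is a level bar 14 mm wide, underside 82 mm and top 98 mm above the bench, with a round black sealing pad 34 mm across under this point (3 mm above the connector when closed); the pad's holder, 32 mm across, reaches with its bolt 108 mm above the bench
- plug_1: test plug, stepped, narrower at the top, 22 mm across and 32 mm tall, standing loose in one of the other nests of the dial. Origin at the centre of its underside, z up. Not to be touched
- plug_2: test plug, stepped, narrower at the top, 22 mm across and 32 mm tall, standing loose in one of the other nests of the dial. Origin at the centre of its underside, z up. Not to be touched
- plug_3: test plug, stepped, narrower at the top, 22 mm across and 32 mm tall, standing loose in one of the other nests of the dial. Origin at the centre of its underside, z up. Not to be touched
- spare_a: spare connector like the one under test, 25 mm across, 32 mm tall, standing on the bench; bystander, origin at the centre of its underside. Leave it alone
- spare_b: second spare connector, 25 mm across, 32 mm tall, standing on the bench; bystander, origin at the centre of its underside. Leave it alone
- driver: screwdriver, 184 mm long, lying along its y axis; bystander, origin at the centre of its underside. Leave it alone
Not all that is in view belongs to the job. Of the things like the connector, leave any that is orange or red; of the rest the smaller one is meant.

How it is judged:
By the outcome, as a careful person would: the job done as asked, in the order asked, and still so for the second after the job is handed in, with the robot touching nothing.
It also fails if it takes over 64 s, if anything falls off the work surface, if the arm or the gripper's body presses on something with over 40 N, if the wrist force passes 120 N, or if a joint passes its speed limit or range.

## Working session

There is one attempt and no reset: what is moved stays moved. The work goes in short steps, each a Python script; the robot and the scene stay as the last script left them, time stands still between calls to the robot, and variables do not carry over. Pictures are saved under pics/ and viewed, and the job is handed in when it is done.

```bash
ls; mkdir -p pics; python3 - <<'E'
from bench import manip, effector, viewer
import cv2
for n in ("side","top","wrist"):
    c=viewer.get_calibration(n); print(n,c)
    im=viewer.get_image(n); cv2.imwrite(f"pics/{n}0.png",im[:,:,::-1])
print(manip.current_clock(), manip.current_tool_pos(), manip.current_tcp_rot(), manip.current_finger_gap())
E
```

```text
pics
side {'vfov': 42.26386052475131, 'cx': 310.3481844145458, 'cy': 233.1237841823808, 'eye': array([ 0.24035021, -1.0527347 ,  0.54831048]), 'attitude': array([ 0.83331299, -0.13076802,  0.06802644, -0.53278662])}
top {'vfov': 42.480291589710646, 'cx': 314.50511662707356, 'cy': 243.60662524958386, 'eye': array([ 0.41895582, -0.03765178,  1.14808405]), 'attitude': array([-0.70507891,  0.70720435, -0.04165972,  0.03146751])}
wrist {'vfov': 65.70646984690485, 'cx': 323.2978521680186, 'cy': 233.69660987757118, 'eye': array([ 0.30125401, -0.57883018,  0.38334268]), 'attitude': array([ 0.81462236, -0.5619595 , -0.08246887,  0.11743435])}
0.15 [ 0.23044528 -0.6072277   0.22592691] [ 8.23073166e-01 -5.67934884e-01 -5.88079048e-04 -4.30149837e-04] 0.09174744768701681
```

View pics/top0.png

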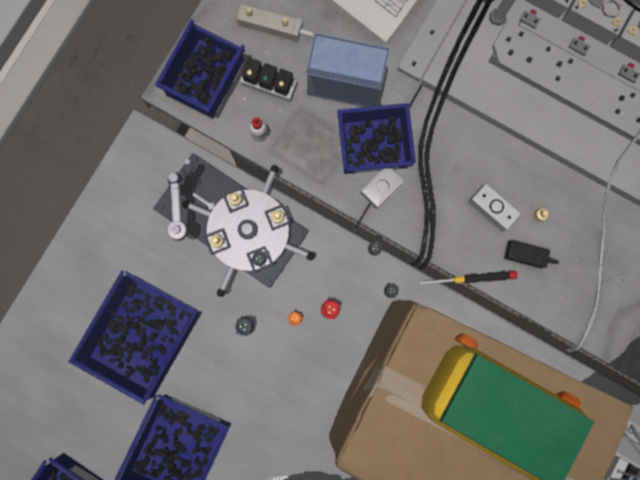

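View pics/side0.png

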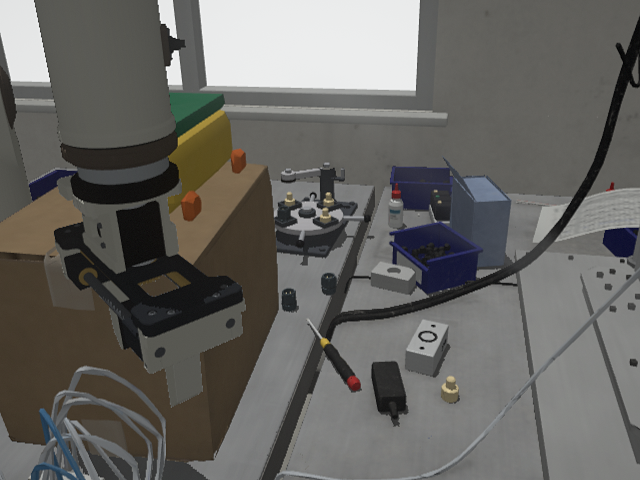

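View pics/wrist0.png

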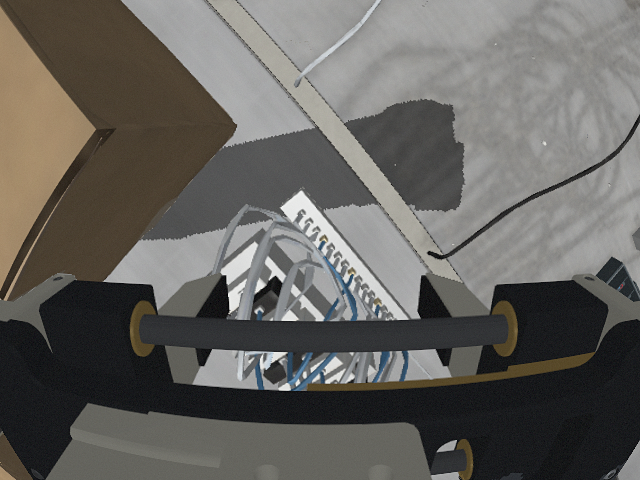

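```bash
cat > h.py <<'E'
import numpy as np, cv2
from bench import manip, effector, viewer
from scipy.spatial.transform import Rotation as R
def cam(n):
    c=viewer.get_calibration(n); f=240/np.tan(np.radians(c['vfov'])/2)
    return f,c['cx'],c['cy'],np.array(c['eye']),R.from_quat(c['attitude']).as_matrix()
def proj(n,p,c=None):
    f,cx,cy,e,M=c or cam(n); d=(np.atleast_2d(p)-e)@M
    if n=='wrist':
        r=np.hypot(d[:,0],d[:,1]); th=np.arctan2(r,d[:,2]); return np.c_[cx+f*th*d[:,0]/r, cy+f*th*d[:,1]/r]
    return np.c_[cx+f*d[:,0]/d[:,2], cy+f*d[:,1]/d[:,2]]
def unproj(n,uv,z,c=None):
    f,cx,cy,e,M=c or cam(n); u,v=(uv[0]-cx)/f,(uv[1]-cy)/f
    if n=='wrist':
        th=np.hypot(u,v); d=np.array([np.sin(th)*u/th,np.sin(th)*v/th,np.cos(th)])
    else: d=np.array([u,v,1])
    d=M@d; return e+d*(z-e[2])/d[2]
def crop(im,x0,y0,x1,y1,k,name):
    c=cv2.resize(im[y0:y1,x0:x1],None,fx=k,fy=k,interpolation=cv2.INTER_CUBIC)
    cv2.imwrite(name,c[:,:,::-1] )
E
python3 - <<'E'
from h import *
im=cv2.imread('pics/top0.png')[:,:,::-1]
crop(im,140,140,330,340,4,'pics/topc.png') if 0 else crop(im,140,145,330,295,4,'pics/topc.png')
im=cv2.imread('pics/side0.png')[:,:,::-1]
crop(im,250,150,390,255,5,'pics/sidec.png')
print(proj('top',[[0,0,0],[.5,0,0],[.5,.3,0],[.23,-.608,.227]]))
for uv in [(248,229)]: print(unproj('top',uv,.046))
for uv in [(177,230)]: print('armend',unproj('top',uv,.1))
for uv in [(175,178)]: print(unproj('top',uv,.1))
for uv in [(410,305),(470,345),(335,420)]: print('box',unproj('top',uv,.2))
E
```

```text
[[285.02363823 544.68637752]
 [285.34130214 264.0536257 ]
 [123.50393632 264.49651011]
 [695.20392822 435.91052159]]
[0.56002414 0.06559857 0.046     ]
armend [0.55162648 0.18141756 0.1       ]
[0.6417691  0.18657655 0.1       ]
box [ 0.42253077 -0.19742465  0.2       ]
box [ 0.36156149 -0.28783698  0.2       ]
box [ 0.25129702 -0.0812712   0.2       ]
```

View pics/topc.png

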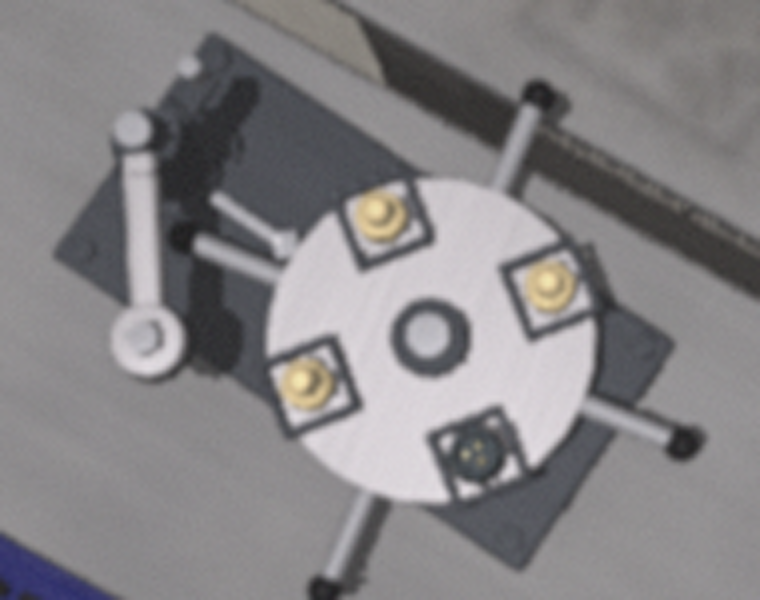

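View pics/sidec.png

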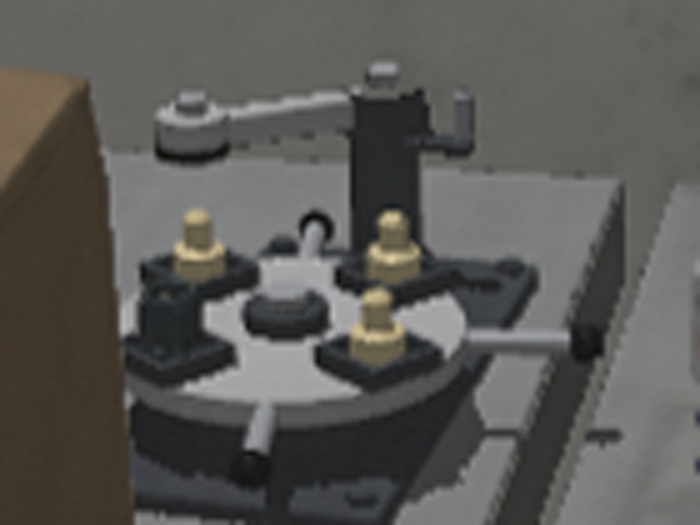

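```bash
cat > m.py <<'E'
from h import *
c=cam('top')
px=lambda x,y:(140+x/4,145+y/4)
# crop pixel centre correction ~ small
B={k:unproj('top',px(*v),.040,c) for k,v in dict(A=(540,95),B=(184,237),C=(322,588),D=(684,442)).items()}
O=sum(B.values())/4; 
ang=lambda p:np.degrees(np.arctan2(p[1]-O[1],p[0]-O[0]))
if __name__=='__main__':
    print('O',O)
    for k in B: print(k,B[k],np.hypot(*(B[k]-O)[:2]),ang(B[k]))
    con=unproj('top',px(478,455),.078,c); print('con',con,np.hypot(*(con-O)[:2]),ang(con))
    for v in [(382,212),(552,288),(306,382)]:
        p=unproj('top',px(*v),.078,c); print('plug',p,np.hypot(*(p-O)[:2]),ang(p))
    pv=unproj('top',px(134,130),.106,c); pd=unproj('top',px(146,338),.106,c)
    print('pivot',pv,np.hypot(*(pv-O)[:2]),ang(pv),'pad',pd,np.hypot(*(pd-pv)[:2]))
    # base corners z .01
    for v in [(212,35),(55,255),(522,570),(673,345)]:
        p=unproj('top',px(*v),.010,c); print('corner',p)
    for v in [(216,199)]: p=unproj('top',px(*v),.022,c); print('ptr tip',p,ang(p),np.hypot(*(p-O)[:2]))
    for n,uv in dict(spareA=(375,247),spareB=(391,290),bigdark=(245,325),orange=(295,318),red=(331,309)).items(): print(n,unproj('top',uv,.03,c))
    for n,uv in dict(b1=(125,273),b2=(200,313),b3=(145,400),b4=(72,357),).items(): print('bin',unproj('top',uv,.075,c))
    for n,uv in dict(b1=(160,396),b2=(229,428)).items(): print('bin2',unproj('top',uv,.075,c))
    print('rail', [unproj('top',uv,.0,c) for uv in [(140,105),(330,220),(440,270)]])
E
python3 m.py
```

```text
O [0.55942791 0.06581622 0.04      ]
A [0.6715613  0.01775426 0.04      ] 0.12199938355799274 -23.20065765586138
B [0.60618261 0.17861182 0.04      ] 0.12210180215970438 67.48559147168487
C [0.44748621 0.11436851 0.04      ] 0.12201749401591448 156.55225416702967
D [ 0.51248151 -0.04746972  0.04      ] 0.12262816728578224 -112.50942207913795
con [0.50384116 0.04228366 0.078     ] 0.06036279457137398 -157.05470964495757
plug [0.61073279 0.08488147 0.078     ] 0.054732754969376185 20.38541521243382
plug [0.57697849 0.01036651 0.078     ] 0.05816092503341988 -72.43671253804985
plug [0.53587231 0.1171661  0.078     ] 0.05649492451893065 114.6422141298509
pivot [0.64136478 0.18786728 0.106     ] 0.14700378138448955 56.12524587440586 pad [0.55172292 0.18102497 0.106     ] 0.08990260645125313
corner [0.70713411 0.17306715 0.01      ]
corner [0.60287333 0.24403903 0.01      ]
corner [0.45619579 0.0268828  0.01      ]
corner [ 0.56020616 -0.04277198  0.01      ]
ptr tip [0.62693123 0.1677315  0.022     ] 56.48160057440763 0.12224329464903214
spareA [ 0.5285694  -0.16422914  0.03      ]
spareB [ 0.45031037 -0.19214309  0.03      ]
bigdark [0.38857807 0.0711919  0.03      ]
orange [ 0.40068545 -0.01844374  0.03      ]
red [ 0.41652704 -0.08328404  0.03      ]
bin [0.4799486  0.27494957 0.075     ]
bin [0.41062499 0.1443784  0.075     ]
bin [0.26433191 0.23517597 0.075     ]
bin [0.33689668 0.36095719 0.075     ]
bin2 [0.27083794 0.20996717 0.075     ]
bin2 [0.21710251 0.09247695 0.075     ]
rail [array([0.80454349, 0.27724019, 0.        ]), array([ 0.58264772, -0.08371148,  0.        ]), array([ 0.48808702, -0.28854191,  0.        ])]
```

```bash
python3 - <<'E'
from h import *
def tri(a,b):
    P=[];D=[]
    for n,uv in ((('top'),a),(('side'),b)):
        p0=unproj(n,uv,.0); e=cam(n)[3]; d=(p0-e)/np.linalg.norm(p0-e); P.append(e);D.append(d)
    A=np.c_[D[0],-D[1]]; t=np.linalg.lstsq(A,P[1]-P[0],rcond=None)[0]
    x,y=P[0]+t[0]*D[0],P[1]+t[1]*D[1]; return (x+y)/2,np.linalg.norm(x-y)
print('green',tri((475,350),(222,98)))
print('box',tri((412,303),(267,167)))
q0=np.array(manip.current_q()); M=R.from_quat(manip.current_tcp_rot()).as_matrix(); print(M.round(2))
print(manip.solve_ik([.25,-.6,.45],manip.current_tcp_rot()))
O=np.array([.5594,.0658])
for a in (-10,-50,-110):
  for s in (90,-90):
    t=np.radians(a+s); x=np.array([np.cos(t),np.sin(t),0]); z=np.array([0,0,-1.]); y=np.cross(z,x)
    qt=R.from_matrix(np.c_[x,y,z]).as_quat()
    p=np.r_[O+.098*np.array([np.cos(np.radians(a)),np.sin(np.radians(a))]),.036]
    for zz in (.036,.2,.45):
        p[2]=zz; q=manip.solve_ik(p,qt); print(a,s,zz,None if q is None else np.round(q,2))
E
```

```text
green (array([ 0.36270995, -0.24886708,  0.36915631]), np.float64(0.005824222477431254))
box (array([ 0.42568124, -0.19227206,  0.24876103]), np.float64(0.000924845469336252))
[[ 0.35 -0.93 -0.  ]
 [-0.93 -0.35  0.  ]
 [-0.   -0.   -1.  ]]
[ 1.44160929  0.39576717 -0.46255695  1.20728345  0.17257079  1.57783328
 -0.19661735]
-10 90 0.036 [ 0.55  0.99 -1.03  1.64  0.94  1.09  0.63]
-10 90 0.2 [ 0.58  0.77 -1.11  1.54  0.71  1.28  0.77]
-10 90 0.45 [ 0.58  0.66 -1.3   1.17  0.64  1.73  0.86]
-10 -90 0.036 [ 0.27  0.77 -0.56  1.65  0.5   0.87 -2.23]
-10 -90 0.2 [ 0.43  0.64 -0.81  1.55  0.49  1.17 -2.22]
-10 -90 0.45 [ 0.55  0.6  -1.18  1.17  0.56  1.69 -2.23]
-50 90 0.036 [ 0.62  0.88 -0.94  1.73  0.85  0.99  0.04]
-50 90 0.2 [ 0.71  0.7  -1.09  1.64  0.65  1.22  0.17]
-50 90 0.45 [ 0.67  0.48 -1.08  1.27  0.42  1.62  0.36]
-50 -90 0.036 [-0.36  0.7   0.46  1.77 -0.42  0.77 -2.14]
-50 -90 0.2 [-0.52  0.52  0.68  1.68 -0.37  1.07 -2.17]
-50 -90 0.45 [-0.51  0.35  0.68  1.32 -0.22  1.55 -2.3 ]
-110 90 0.036 [ 0.59  0.66 -0.75  1.98  0.65  0.76 -0.9 ]
-110 90 0.2 [ 0.79  0.45 -0.99  1.87  0.43  1.05 -0.73]
-110 90 0.45 [ 1.02  0.32 -1.3   1.51  0.31  1.55 -0.62]
-110 -90 0.036 [ 0.92  1.05 -1.31  1.97  1.15  1.16  1.9 ]
-110 -90 0.2 [ 0.96  0.63 -1.3   1.87  0.67  1.17  2.22]
-110 -90 0.45 [ 1.02  0.31 -1.29  1.51  0.3   1.55  2.52]
```

```bash
python3 - <<'E'
from h import *
effector.close(10)
print(manip.current_clock(),manip.current_finger_gap())
manip.servo_line([.25,-.6,.48],vel=.25)
print(manip.current_clock())
q=np.array(manip.current_q()); q[0]-=1.25
manip.movej(q)
print(manip.current_clock(),manip.current_tool_pos(),manip.current_q().round(2),manip.current_force())
O=np.array([.5594,.0658])
for a in (0,-50,-110):
  for s in (90,-90):
    t=np.radians(a+s); x=np.array([np.cos(t),np.sin(t),0]); z=np.array([0,0,-1.]); y=np.cross(z,x)
    qt=R.from_matrix(np.c_[x,y,z]).as_quat()
    for zz in (.038,.2):
        p=np.r_[O+.098*np.array([np.cos(np.radians(a)),np.sin(np.radians(a))]),zz]
        q=manip.solve_ik(p,qt); print(a,s,zz,None if q is None else np.round(q,2))
for n in ("wrist","side"):
    im=viewer.get_image(n); cv2.imwrite(f"pics/{n}1.png",im[:,:,::-1])
E
```

```text
1.5833 0.0007158192070773709
2.75
5.4333 [0.64799235 0.04620933 0.47843545] [ 0.18  0.39 -0.45  1.15  0.17  1.64 -0.19] [ 0.5075503  -0.68662299  0.15426999]
0 90 0.038 [ 0.26  0.78 -0.59  1.64  0.53  0.89  1.04]
0 90 0.2 [ 0.32  0.6  -0.67  1.54  0.39  1.14  1.14]
0 -90 0.038 [-0.03  0.71 -0.15  1.65  0.14  0.8  -1.82]
0 -90 0.2 [-0.01  0.52 -0.18  1.55  0.1   1.08 -1.79]
-50 90 0.038 [ 0.31  0.7  -0.46  1.74  0.41  0.8   0.35]
-50 90 0.2 [ 0.36  0.49 -0.52  1.65  0.27  1.07  0.45]
-50 -90 0.038 [-0.02  0.65 -0.01  1.76  0.01  0.74 -2.48]
-50 -90 0.2 [-0.    0.44 -0.03  1.66  0.02  1.04 -2.49]
-110 90 0.038 [ 0.26  0.55 -0.33  1.99  0.28  0.65 -0.59]
-110 90 0.2 [ 0.34  0.31 -0.4   1.89  0.14  0.98 -0.48]
-110 -90 0.038 [ 0.58  0.65 -0.74  1.98  0.63  0.76  2.26]
-110 -90 0.2 [ 0.7   0.4  -0.87  1.88  0.36  1.03  2.48]
```

View pics/wrist1.png

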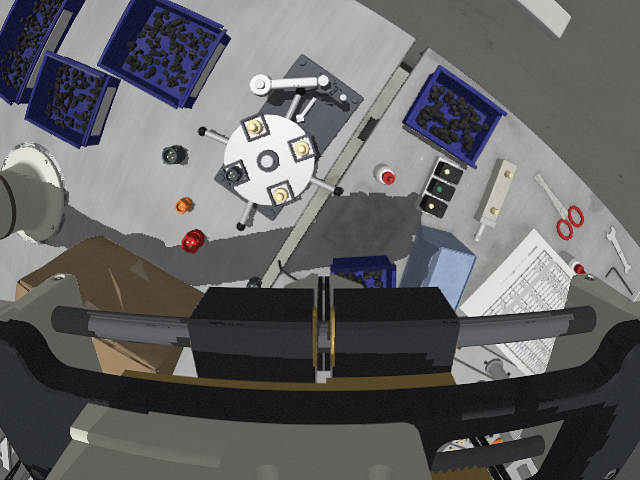

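View pics/side1.png

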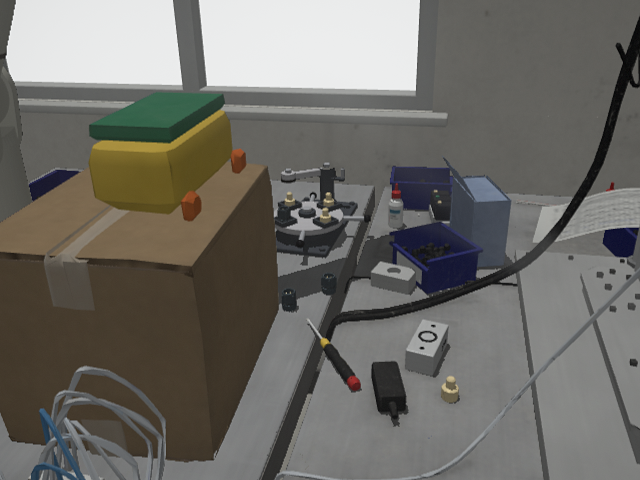

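```bash
cat >> h.py <<'E'
O=np.array([.5594,.0658])
def pose(a,r,z,s=90):
    t=np.radians(a+s); x=np.array([np.cos(t),np.sin(t),0]); zz=np.array([0,0,-1.]); y=np.cross(zz,x)
    return np.r_[O+r*np.array([np.cos(np.radians(a)),np.sin(np.radians(a))]),z], R.from_matrix(np.c_[x,y,zz]).as_quat()
def arc(a0,a1,r=.098,z=.035,vel=.09,step=10):
    n=max(1,int(np.ceil(abs(a1-a0)/step)))
    for a in np.linspace(a0,a1,n+1)[1:]:
        p,o=pose(a,r,z); manip.servo_line(p,o,vel=vel)
def st(): print('t',manip.current_clock(),manip.current_tool_pos().round(4),'F',manip.current_force().round(2),flush=True)
E
python3 - <<'E'
from h import *
p,o=pose(-88,.098,.15); manip.move_pose(p,o); st()
p,o=pose(-88,.098,.035); manip.servo_line(p,o,vel=.15); st()
arc(-88,-105); st()
im=viewer.get_image('top'); cv2.imwrite('pics/top2.png',im[:,:,::-1]); crop(im,140,145,330,295,4,'pics/top2c.png')
print(manip.current_q().round(2))
E
```

```text
t 6.8417 [ 0.5646 -0.0317  0.1514] F [ 0.96 -0.17 -0.19]
t 7.7583 [ 0.5638 -0.032   0.0358] F [-0.48  0.26  0.85]
t 8.375 [ 0.5351 -0.0289  0.0357] F [0.12 0.62 0.1 ]
[ 0.24  0.56 -0.3   1.97  0.26  0.65 -0.48]
```

View pics/top2.png

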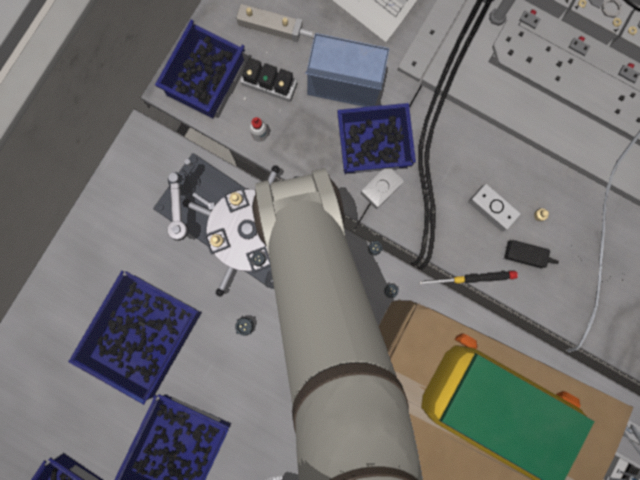

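```bash
python3 - <<'E'
from h import *
a=-105
while a>-176:
    arc(a,max(a-8,-176)); a=max(a-8,-176); print(a,manip.current_force().round(1))
st(); print(manip.current_q().round(2))
im=viewer.get_image('top'); cv2.imwrite('pics/top3.png',im[:,:,::-1]); crop(im,140,145,330,295,4,'pics/top3c.png')
im=viewer.get_image('wrist'); cv2.imwrite('pics/wrist3.png',im[:,:,::-1])
E
```

```text
-113 [ 0.1 -0.6  0.3]
-121 [-0.  -0.4  0. ]
-129 [0.9 0.2 1.3]
-137 [ 0.4 -0.4  0.1]
-145 [ 0.1 -0.2 -0.2]
-153 [1.1 0.5 0. ]
-161 [-0.9  0.5  0.4]
-169 [0.1 0.  0.7]
-176 [0.1 0.3 0.7]
t 11.1083 [0.4618 0.0587 0.035 ] F [0.12 0.28 0.68]
[-0.19  0.45  0.01  2.15 -0.    0.54 -1.67]
```

View pics/top3c.png

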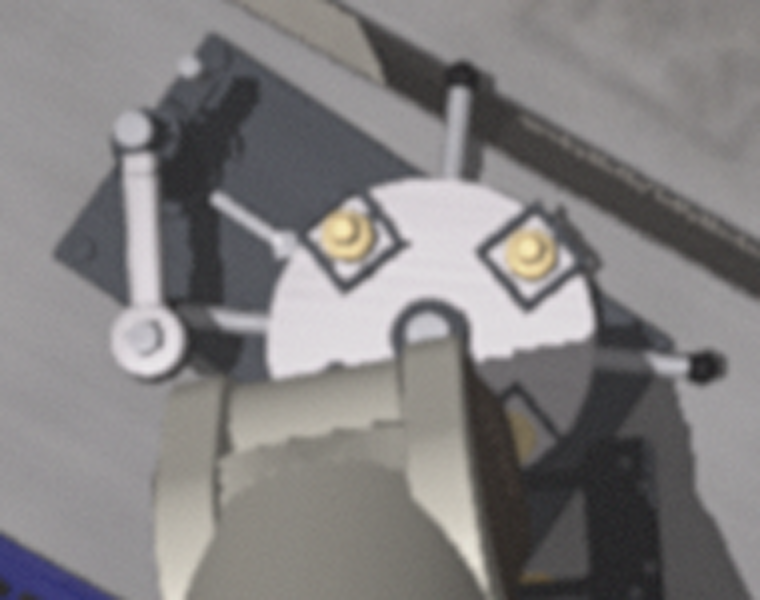

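View pics/wrist3.png

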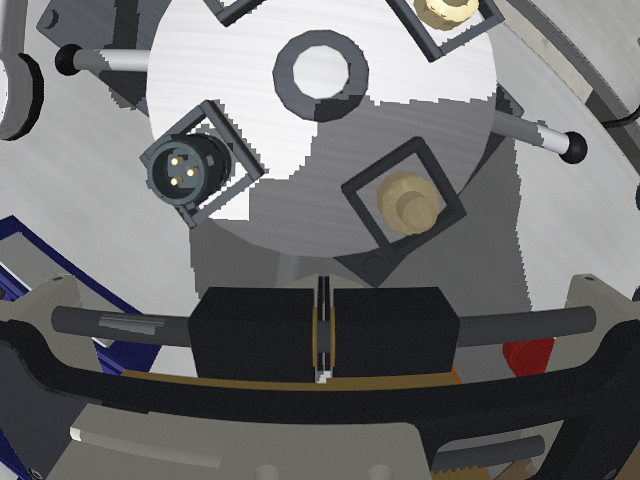

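```bash
python3 - <<'E'
from h import *
c=cam('top'); px=lambda x,y:(140+x/4,145+y/4)
for v in [(460,75),(708,367)]:
    p=unproj('top',px(*v),.04,c)[:2]-O; print(np.hypot(*p),np.degrees(np.arctan2(p[1],p[0])))
arc(-176,-173)
p,o=pose(-173,.098,.13); manip.servo_line(p,o,vel=.2)
p,o=pose(-74,.098,.13); manip.move_pose(p,o); st()
p,o=pose(-74,.098,.035); manip.servo_line(p,o,vel=.15)
arc(-74,-152,vel=.1); st()
im=viewer.get_image('top'); cv2.imwrite('pics/top4.png',im[:,:,::-1]); crop(im,140,145,330,295,4,'pics/top4c.png')
im=viewer.get_image('wrist'); cv2.imwrite('pics/wrist4.png',im[:,:,::-1])
E
```

```text
0.12202287432651897 -5.417860108199373
0.12489089672810198 -95.95581003676469
t 13.6333 [ 0.5857 -0.028   0.1292] F [-0.38 -0.11  0.83]
t 16.95 [0.4732 0.0196 0.0349] F [ 0.42  0.05 -0.82]
```

View pics/top4c.png

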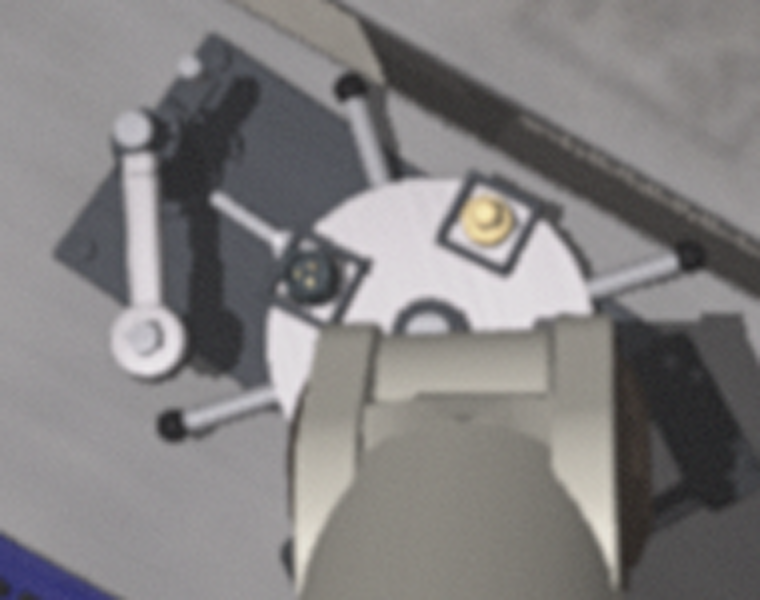

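View pics/wrist4.png

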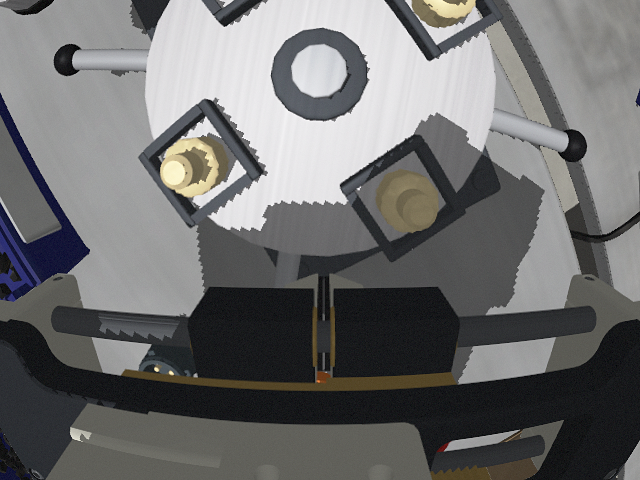

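```bash
cat > b.py <<'E'
from h import *
import sys
def balls(L):
    c=cam('top'); px=lambda x,y:(140+x/4,145+y/4); A=[]
    for v in L:
        p=unproj('top',px(*v),.04,c)[:2]-O; A.append(np.degrees(np.arctan2(p[1],p[0]))); print(np.hypot(*p).round(4),A[-1].round(2))
    m=[(a+45)%90-45 for a in A]; print('phase',np.mean(m),'target',56.1-45)
balls(eval(sys.argv[1]))
E
python3 b.py "[(540,95),(184,237),(322,588),(684,442)]"; python3 b.py "[(350,86),(688,255),(173,426)]"
```

```text
0.122 -23.19
0.1221 67.48
0.122 156.54
0.1226 -112.5
phase -22.91807738460174 target 11.100000000000001
0.1226 18.33
0.1215 -71.67
0.1226 108.61
phase 18.419983696905117 target 11.100000000000001
```

```bash
python3 - <<'E'
from h import *
arc(-152,-158.6,vel=.04,step=4); st()
im=viewer.get_image('top'); cv2.imwrite('pics/top5.png',im[:,:,::-1]); crop(im,140,145,330,295,4,'pics/top5c.png')
E
```

```text
t 17.6333 [0.4683 0.0299 0.035 ] F [-0.31 -0.34  0.69]
```

View pics/top5c.png

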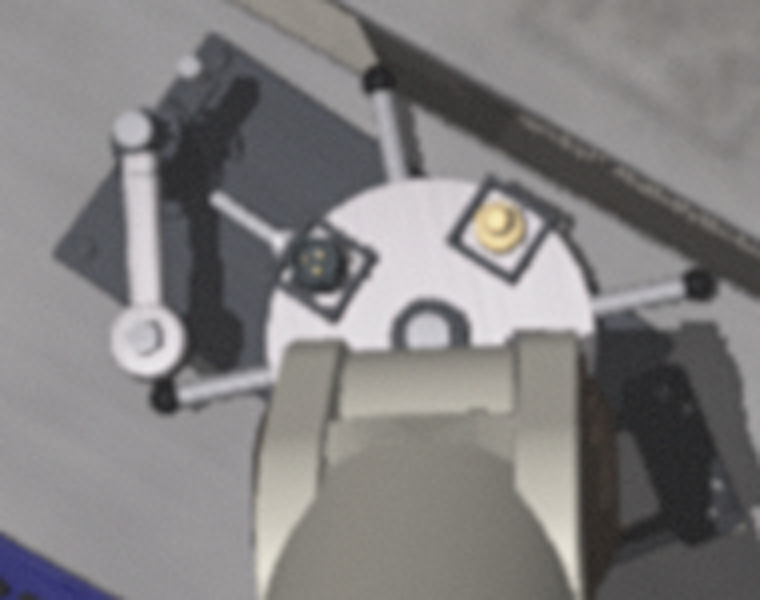

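```bash
python3 b.py "[(380,79),(700,284),(164,394)]"; python3 - <<'E'
from h import *
im=cv2.imread('pics/top5.png')[:,:,::-1]
crop(im,225,155,325,225,8,'pics/top5d.png')
crop(im,170,165,270,240,8,'pics/top5e.png')
E
```

```text
0.1222 11.77
0.1233 -78.34
0.123 101.57
phase 11.663970685105161 target 11.100000000000001
```

View pics/top5d.png

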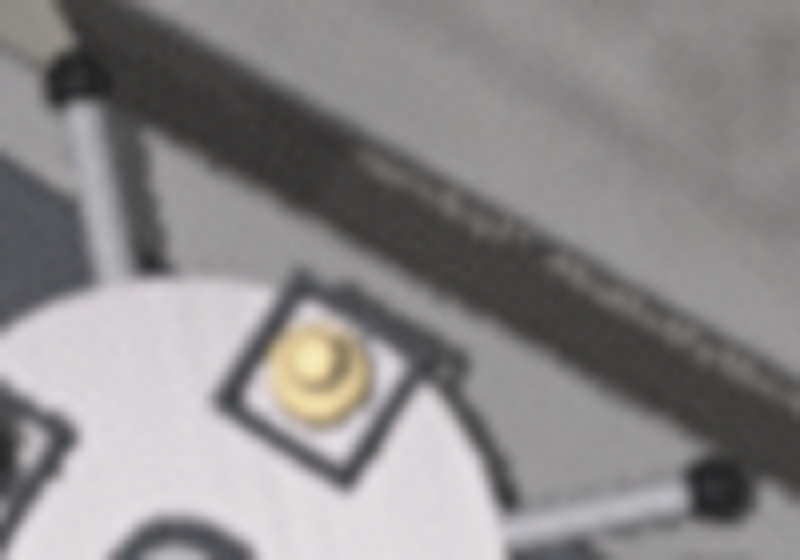

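View pics/top5e.png

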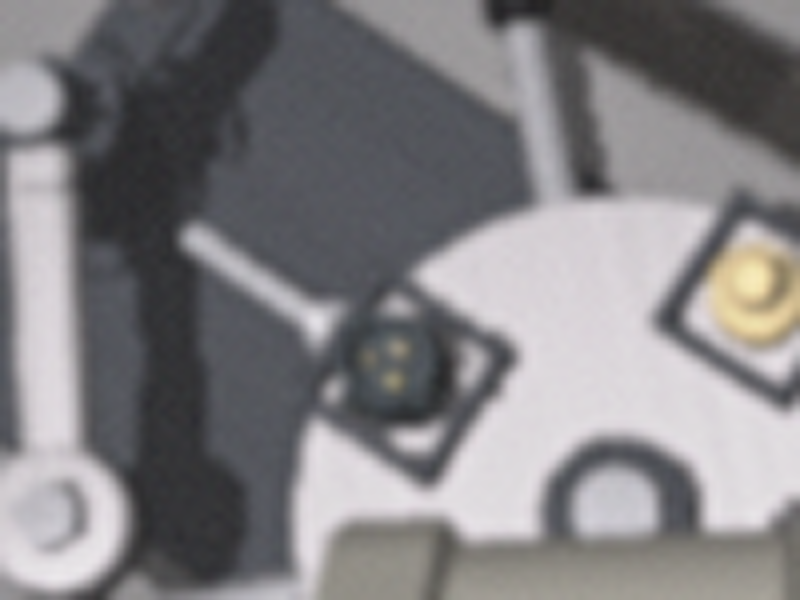

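```bash
python3 - <<'E'
from h import *
for v in [(396,368),(398,370)]:
    p=unproj('top',(170+v[0]/8,165+v[1]/8),.078)[:2]-O; print(np.hypot(*p),np.degrees(np.arctan2(p[1],p[0])))
b=np.radians(56.1); e=np.array([np.cos(b),np.sin(b)]); n=np.array([-e[1],e[0]])
p=unproj('top',(170+396/8,165+368/8),.078)[:2]-O; print('along',p@e,'lateral',p@n)
for v,z in [((190,235),.022),((318,318),.022)]:
    p=unproj('top',(170+v[0]/8,165+v[1]/8),z)[:2]-O; print(p@e,p@n)
E
```

```text
0.054700924657351234 58.79580884608472
0.05409428076311614 58.95441415751315
along 0.054640388134107896 lateral 0.002572769504494724
0.12305190557921236 0.0004806381201254299
0.08758257813948166 1.8317721281628748e-05
```

```bash
python3 - <<'E'
from h import *
arc(-158.6,-159.3,vel=.02); st()
arc(-159.3,-155.5,vel=.05)
p,o=pose(-150,.098,.14); p[0]-=0
manip.servo_line(p,vel=.2)
st()
im=viewer.get_image('wrist'); cv2.imwrite('pics/wrist6.png',im[:,:,::-1])
print(manip.current_q().round(2))
# candidate arm-push poses
pv=np.array([.6414,.1879]);pd=np.array([.5517,.1810])
print(np.degrees(np.arctan2(*(pd-pv)[::-1])))
E
```

```text
t 17.9333 [0.4678 0.0309 0.035 ] F [ 0.61 -1.17  1.01]
t 18.8917 [0.4738 0.0171 0.1394] F [-0.37 -0.49 -0.08]
[-0.2   0.28  0.12  2.08 -0.05  0.79 -1.19]
-175.6012946450045
```

View pics/wrist6.png

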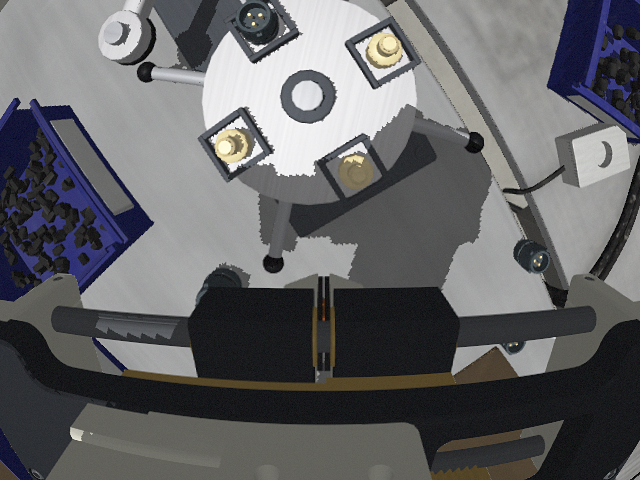

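```bash
cat >> h.py <<'E'
PV=np.array([.6414,.1879])
def ppose(a,r,z,s):
    t=np.radians(a+s); x=np.array([np.cos(t),np.sin(t),0]); zz=np.array([0,0,-1.]); y=np.cross(zz,x)
    return np.r_[PV+r*np.array([np.cos(np.radians(a)),np.sin(np.radians(a))]),z], R.from_matrix(np.c_[x,y,zz]).as_quat()
E
python3 - <<'E'
from h import *
for s in (90,-90):
  for a in (142,180,217):
    for z in (.086,.2):
      p,o=ppose(a,.053,z,s); q=manip.solve_ik(p,o); print(s,a,z,p.round(3),None if q is None else np.round(q,2))
im=cv2.imread('pics/wrist6.png')[:,:,::-1]; crop(im,90,0,290,150,4,'pics/wrist6c.png')
E
```

```text
90 142 0.086 [0.6   0.221 0.086] [-0.58  0.62  0.26  1.7  -0.2   0.85 -2.47]
90 142 0.2 [0.6   0.221 0.2  ] [-0.58  0.48  0.26  1.63 -0.13  1.05 -2.52]
90 180 0.086 [0.588 0.188 0.086] [-0.44  0.57  0.12  1.76 -0.09  0.82 -1.85]
90 180 0.2 [0.588 0.188 0.2  ] [-0.46  0.44  0.14  1.68 -0.07  1.03 -1.87]
90 217 0.086 [0.599 0.156 0.086] [-0.32  0.57  0.03  1.75 -0.02  0.82 -1.2 ]
90 217 0.2 [0.599 0.156 0.2  ] [-0.33  0.44  0.04  1.67 -0.02  1.03 -1.21]
-90 142 0.086 [0.6   0.221 0.086] [-0.16  0.63 -0.32  1.69  0.24  0.87  0.32]
-90 142 0.2 [0.6   0.221 0.2  ] [-0.17  0.49 -0.31  1.61  0.17  1.07  0.38]
-90 180 0.086 [0.588 0.188 0.086] [-0.02  0.62 -0.45  1.74  0.33  0.86  0.95]
-90 180 0.2 [0.588 0.188 0.2  ] [-0.04  0.47 -0.42  1.66  0.21  1.06  1.05]
-90 217 0.086 [0.599 0.156 0.086] [ 0.52  1.05 -1.31  1.72  1.07  1.27  1.16]
-90 217 0.2 [0.599 0.156 0.2  ] [ 0.52  0.83 -1.3   1.64  0.83  1.32  1.3 ]
```

View pics/wrist6c.png

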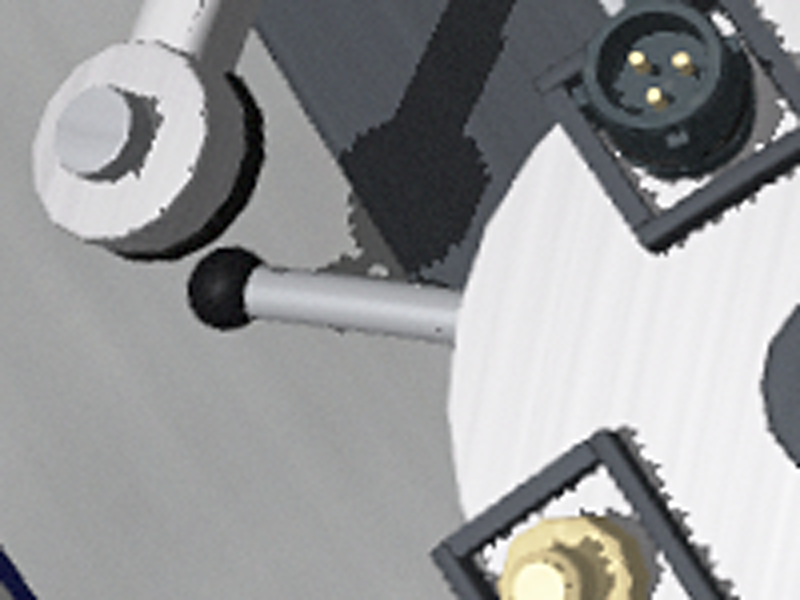

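```bash
python3 - <<'E'
from h import *
im=viewer.get_image('top'); cv2.imwrite('pics/top6.png',im[:,:,::-1]); crop(im,140,145,330,295,4,'pics/top6c.png')
p=manip.current_tool_pos().copy(); p[2]=.23; manip.servo_line(p,vel=.25)
p,o=ppose(144,.053,.2,90); manip.move_pose(p,o); st()
im=viewer.get_image('top'); cv2.imwrite('pics/top7.png',im[:,:,::-1]); crop(im,140,145,330,295,4,'pics/top7c.png')
im=viewer.get_image('wrist'); cv2.imwrite('pics/wrist7.png',im[:,:,::-1])
print(manip.current_q().round(2))
E
```

```text
t 20.6917 [0.5979 0.2177 0.1988] F [ 1.39 -0.1   0.41]
[-0.51  0.47  0.16  1.63 -0.08  1.05 -2.52]
```

View pics/top6c.png

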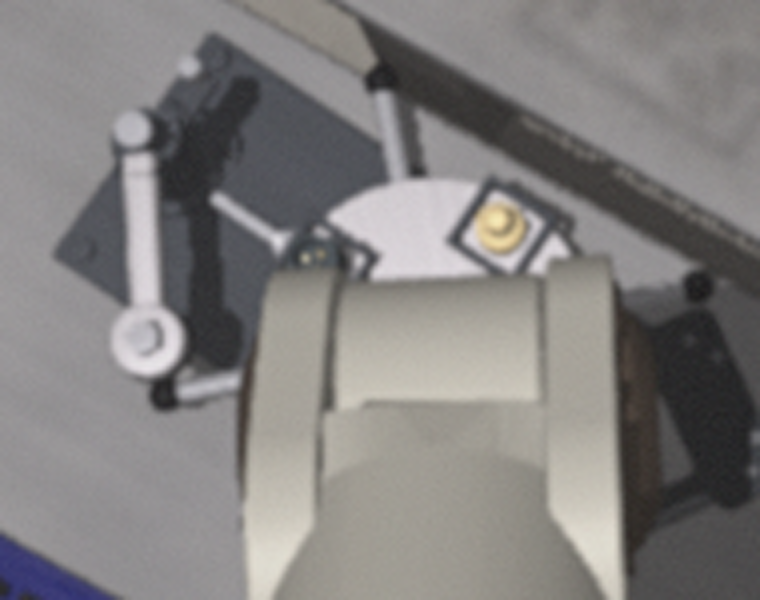

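View pics/top7c.png

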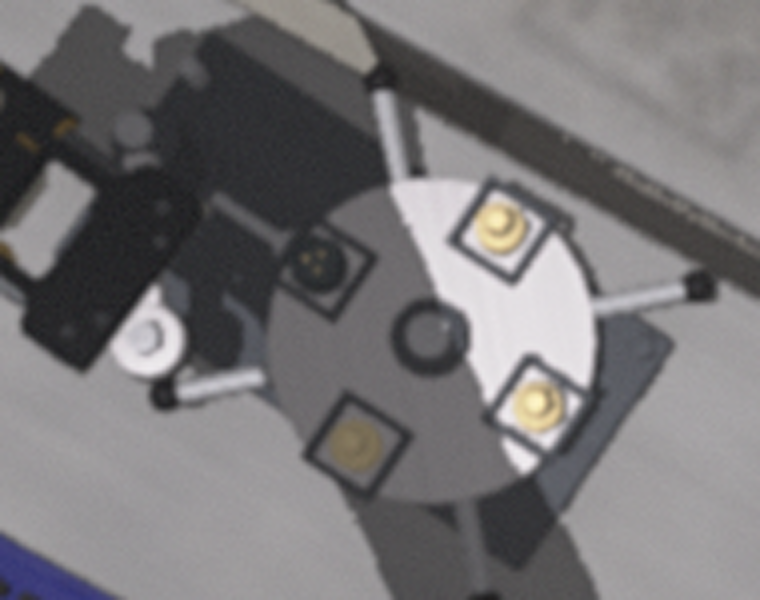

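View pics/wrist7.png

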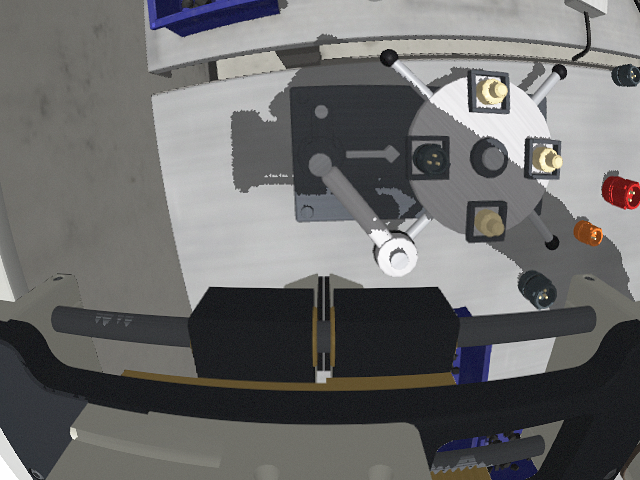

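```bash
python3 b.py "[(380,76),(700,285),(162,394)]"; python3 - <<'E'
from h import *
im=cv2.imread('pics/wrist7.png')[:,:,::-1]; crop(im,285,40,585,260,2.6,'pics/wrist7c.png')
E
```

```text
0.1236 11.64
0.1232 -78.55
0.1239 101.48
phase 11.524540323010164 target 11.100000000000001
```

View pics/wrist7c.png

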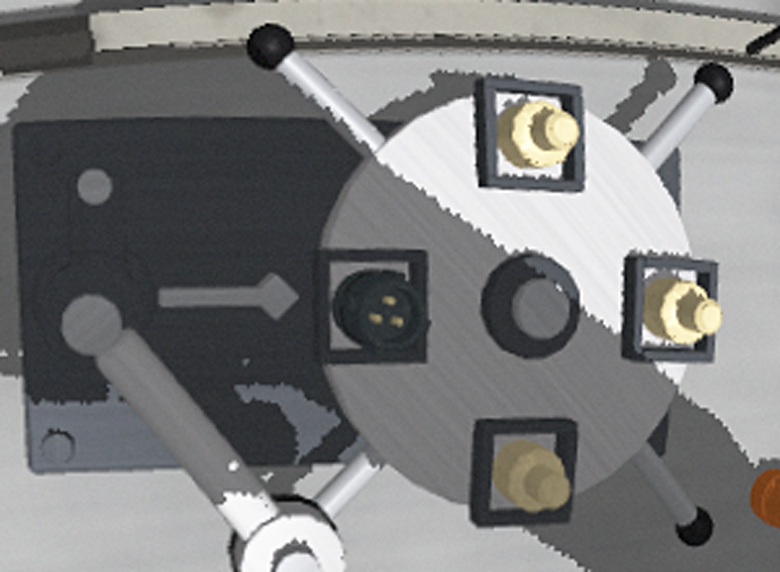

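```bash
python3 - <<'E'
from h import *
c=cam('wrist'); g=lambda v,z: unproj('wrist',(285+v[0]/2.6,40+v[1]/2.6),z,c)[:2]
b=[g(v,.04) for v in [(270,46),(714,83),(695,526)]]
o=(b[0]+b[2])/2; print('O',o, [np.hypot(*(x-o)) for x in b])
A=[np.degrees(np.arctan2(*(x-o)[::-1])) for x in b]; print('ball',A, 'phase',np.mean([(a+45)%90-45 for a in A]))
an=lambda p:(np.hypot(*(p-o)),np.degrees(np.arctan2(*(p-o)[::-1])))
print('ptr',an(g((160,297),.022)),an(g((298,296),.022)))
d=g((160,297),.022)-g((298,296),.022); print('ptr dir',np.degrees(np.arctan2(d[1],d[0])))
print('pivot',an(g((94,322),.108)))
print('con top',an(g((376,307),.078)))
n=[(316,250),(427,250),(427,362),(322,362)]
q=sum(g(v,.056) for v in n)/4; print('nest',an(q))
d=g((32,470),.01)-g((15,125),.01); print('edge-90',np.degrees(np.arctan2(d[1],d[0]))-90)
E
```

```text
O [0.55626952 0.0679968 ] [np.float64(0.12235708318687935), np.float64(0.1219836323804803), np.float64(0.12235708318687936)]
ball [np.float64(11.672372212741086), np.float64(-78.52053543226931), np.float64(-168.3276277872589)] phase 11.60806966440429
ptr (np.float64(0.12511946901702667), np.float64(55.62472123535959)) (np.float64(0.07652192155397816), np.float64(55.74976341715123))
ptr dir 55.427830910919624
pivot (np.float64(0.1475661465948108), np.float64(55.44108460311243))
con top (np.float64(0.06420692068037985), np.float64(54.77992324420564))
nest (np.float64(0.05840256618929507), np.float64(56.30905780239111))
edge-90 56.068090798557535
```

```bash
python3 - <<'E'
from h import *
p,o=ppose(144,.053,.086,90); manip.servo_line(p,o,vel=.15); st()
for a in range(150,213,6):
    p,o=ppose(a,.053,.086,90); manip.servo_line(p,o,vel=.07); print(a,manip.current_force().round(1))
st()
im=viewer.get_image('top'); cv2.imwrite('pics/top8.png',im[:,:,::-1]); crop(im,140,145,330,295,4,'pics/top8c.png')
im=viewer.get_image('wrist'); cv2.imwrite('pics/wrist8.png',im[:,:,::-1])
E
```

```text
t 21.7 [0.5994 0.2193 0.087 ] F [ 0.06 -0.86  0.2 ]
150 [-0.1 -0.1  0.1]
156 [ 0.  -0.6  1.6]
162 [0.9 1.1 1.5]
168 [0.6 1.1 1.5]
174 [0.6 1.2 1.6]
180 [0.3 0.5 2. ]
186 [-0.5  0.7  1.7]
192 [0.1 0.1 0.6]
198 [-0.1  0.4  1.3]
204 [-1.7 -0.3  1. ]
210 [-4.5  2.8  3.6]
t 24.5417 [0.5935 0.1635 0.0857] F [-4.46  2.77  3.57]
```

View pics/top8c.png

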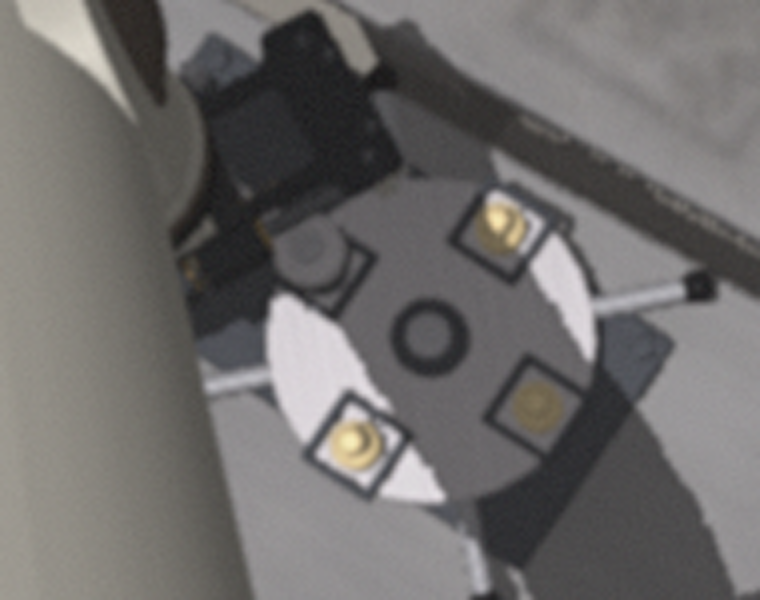

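View pics/wrist8.png

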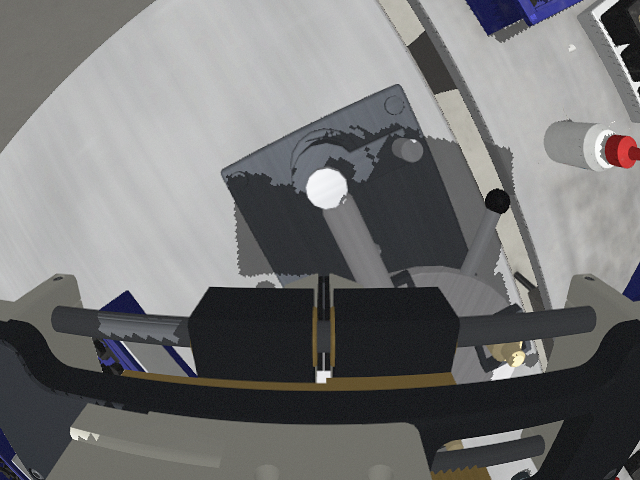

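```bash
python3 - <<'E'
from h import *
p=unproj('top',(140+311/4,145+249/4),.106)[:2]; d=p-PV; print(np.hypot(*d),np.degrees(np.arctan2(d[1],d[0])),'closed -123.9')
for a in (211,212,213):
    p,o=ppose(a,.053,.086,90); manip.servo_line(p,o,vel=.03); manip.sleep(.1); f=manip.current_force(); print(a,f.round(1))
    if np.hypot(f[0],f[1])>12: break
for b in (a-4,a-12):
    p,o=ppose(b,.053,.086,90); manip.servo_line(p,o,vel=.06)
p,o=ppose(b,.053,.2,90); manip.servo_line(p,vel=.2); st()
p[0]-=.12; p[1]+=.12; p[2]=.25
try: manip.servo_line(p,vel=.25)
except Exception as e: print(e)
st()
im=viewer.get_image('top'); cv2.imwrite('pics/top9.png',im[:,:,::-1]); crop(im,140,145,330,295,4,'pics/top9c.png')
im=viewer.get_image('wrist'); cv2.imwrite('pics/wrist9.png',im[:,:,::-1])
im=viewer.get_image('side'); cv2.imwrite('pics/side9.png',im[:,:,::-1]);crop(im,250,150,390,255,5,'pics/side9c.png')
E
```

```text
0.09202749583281714 -124.11484357753189 closed -123.9
211 [-5.5  5.1  2.6]
212 [-6.3  5.3  3.2]
213 [-8.5  5.4  4.8]
t 26.95 [0.5913 0.1682 0.199 ] F [ 0.85  0.12 -0.92]
t 27.8083 [0.4726 0.2873 0.2491] F [ 0.65 -0.87 -0.35]
```

View pics/top9c.png

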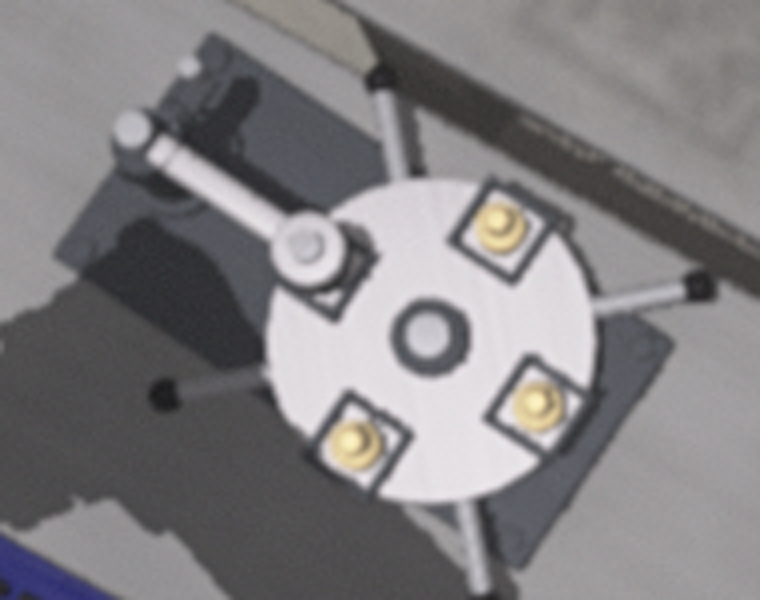

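View pics/wrist9.png

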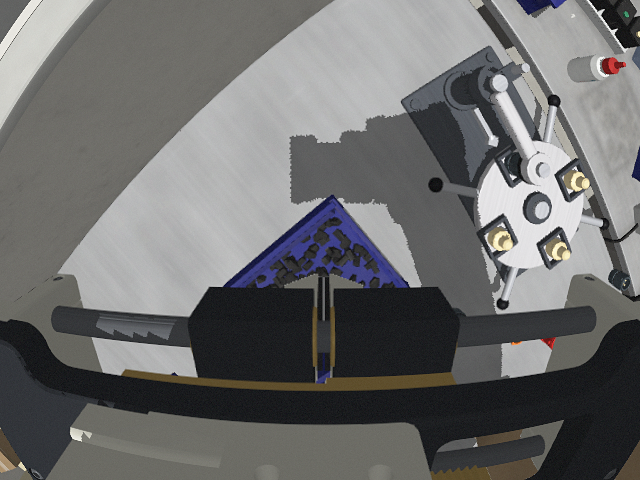

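View pics/side9c.png

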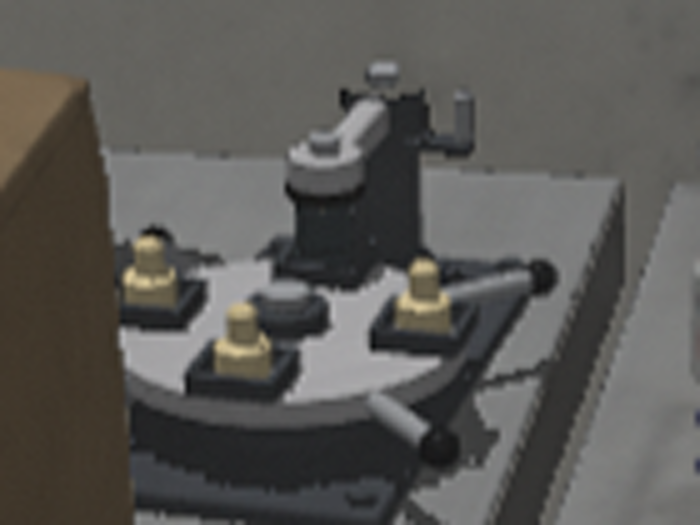

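```bash
python3 - <<'E'
from h import *
for v in [(308,245),(309,246)]:
    p=unproj('top',(140+v[0]/4,145+v[1]/4),.106)[:2]; d=p-PV; print(np.hypot(*d),np.degrees(np.arctan2(d[1],d[0])),np.degrees(np.arctan2(*(O-PV)[::-1])))
c=cam('wrist')
a=unproj('wrist',(496,83),.108,c)[:2]; b=unproj('wrist',(542,169),.108,c)[:2]; d=b-a
print(a,b,np.hypot(*d),np.degrees(np.arctan2(d[1],d[0])))
bl=[unproj('wrist',v,.04,c)[:2] for v in [(436,185),(555,101),(604,224),(503,304)]]
o=sum(bl)/4; A=[np.degrees(np.arctan2(*(x-o)[::-1])) for x in bl]; print(o,[np.hypot(*(x-o)).round(4) for x in bl],np.mean([(x+45)%90-45 for x in A]))
print('O-a',np.degrees(np.arctan2(*(o-a)[::-1])))
E
python3 b.py "[(380,76),(700,285),(163,394)]"
```

```text
0.08998923116379916 -123.66833676886289 -123.88454613630019
0.09058674761925394 -123.7445722824185 -123.88454613630019
[0.63711293 0.19465174] [0.58867623 0.12009566] 0.08890850943566168 -123.01049813151938
[0.55632977 0.06711324] [np.float64(0.1225), np.float64(0.1228), np.float64(0.1218), np.float64(0.1227)] 11.489052236730181
O-a -122.35025902669432
0.1236 11.64
0.1232 -78.55
0.1235 101.52
phase 11.538501986234207 target 11.100000000000001
```

```bash
python3 - <<'E'
from h import *
manip.sleep(.3); st(); print(manip.hand_in())
E
```

```text
t 28.2583 [0.4722 0.2885 0.2498] F [0.77 0.01 0.65]
the job is handed in; nothing more can be done
None
```

I pushed two spokes in turn with the closed fingertips and turned the dial about 146° clockwise. That put the connector's nest at the index pointer. I then pushed the swing arm round until it met its stop, backed off, and handed the job in at about 28 s with the robot clear of everything.

**Dial:** The last top picture puts the connector's nest about 0.4° (0.5 mm) from the pointer line. The wrist camera's readings of that error ranged from about 0.2° to 1.2°.

**Connector position:** The two cameras disagreed on where the connector sits in its loose nest, by up to about 2.5 mm either side of the line. I put that down to camera height error and did not nudge it further.

**Swing arm:** The top picture shows the arm within about 0.2° of its closed direction, and the wrist camera within about 0.7°. The push force rose from 1–2 N while the arm was moving to about 10 N at the stop. The pad is above the connector.

**Other things:** The plugs stand in their nests in the last pictures, and the fingertips were only ever brought against spokes and the swing arm. I did not check the spares and screwdriver in a final picture.

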